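Feel a plate gap with a taper feeler blade and hold it

TASK

Lift the orange-handled taper feeler blade out of its wooden rack and slide it upright, point down, into the gap between the two upright steel plates of the gap fixture until it drags snugly on both plates. Do not force it, and finish while still holding the handle, with the blade kept at that depth. Leave the transformer, the battery and the tape roll where they are.

Things in the scene. Friction and masses are not known exactly. Their poses are not given: they have to be found in the camera images.
- gauge_grip (a point): Centre of the orange handle of the taper feeler blade, 26 (x) x 12 (y) x 40 mm (z), gripped across its 12 mm (y). Below it a dark collar 30 x 16 x 5 mm, its top 20 mm below this point, rests on the rack's top, with the blade hanging in the rack's slot. Own z points up, from blade to handle; y is the thickness of the blade.
- gauge_tip (a point): Tip (lower end) of the steel blade, on its centre line, 95 mm below gauge_grip. Same axes. The blade is 14 mm wide (x) and 70 mm long, 3 mm thick (y) at the tip and growing evenly to 8 mm under the collar (1 mm for each 14 mm), the same on both sides.
- gauge: The whole taper feeler blade, 50 to 100 g; origin at the tip, z towards the handle. Pushed on after it touches both plates, its drag grows by a few newtons for each millimetre: snug is about 5 to 12 N of downward push, over 25 N is forced.
- rack: Fixed wooden block 64 (x) x 70 (y) x 80 mm (z), origin at the centre of its underside, with an upright slot 20 (x) x 10 mm (y) right through its middle, in which the gauge hangs. Its yaw varies.
- plate_fixed: Upright steel plate of the gap fixture, 40 mm wide (x), 7 mm thick, on its y- side; origin on the bench under the fixture's middle. Its top is bent outward 45 degrees into a lip 6 mm high. Both plates float sideways together on a sled along y, up to 8 mm either way on a weak spring (0.12 N/mm), so that the gap lines itself up with the blade.
- plate_moving: The facing upright steel plate, on the y+ side, same shape, with its lip bent the other way, so that the two lips make a funnel. It stands clamped (it gives only beyond about 45 N) at a gap that varies from 4 to 6.5 mm from run to run. The gap runs 68 mm straight down to the sled.
- fixed_edge (a point): Middle of the upper edge of the fixed plate's flat inner face, where the lip begins, about 100 mm above the bench. x runs along the plates, y across the gap towards the moving plate, z up. The lips reach 6 mm higher and open the mouth 6 mm to each side. The blade touches both plates once its thickness at this height equals the gap, 14 to 49 mm of blade being then below it.
- moving_edge (a point): The same point on the moving plate. The gap is the distance between the two points, its centre half-way.
- transformer: Bystander: small transformer 44 x 66 x 40 mm.
- battery: Bystander: standing 9 V block battery 18 x 31 x 47 mm.
- tape_roll: Bystander: black tape roll 58 mm across, 19 mm high.
Not all that is in view belongs to the job. Of the things that look like the gauge, the larger one is meant.

How it is judged (in metres and radians):
On the way, in this order (a step that is already met when the one before it is completed fails the run):
1. the blade is lifted clear out of its rack, in the fingers (z of gauge_tip in the frame of rack above 0.085 m and contact force between the fingers and gauge above 2 N), for 0.1 s.
2. the blade's tip has entered the gap between the plates (z of gauge_tip in the frame of fixed_edge between -0.065 and -0.003 m and y of gauge_tip in the frame of fixed_edge above 0 m and y of gauge_tip in the frame of moving_edge below 0 m and x of gauge_tip in the frame of fixed_edge between -0.015 and 0.015 m), for 0.1 s.
At the end, for the whole second after the job is handed in: The blade stands upright (within 7 degrees) in the gap, its tip 11 to 65 mm below the plates' inner upper edges and within 15 mm of their middle, pressed by both plates with 1.5 to 15 N each, at rest, and still gripped by the fingers (contact force between gauge and plate_fixed between 1.5 and 15 N and contact force between gauge and plate_moving between 1.5 and 15 N and z of gauge_tip in the frame of fixed_edge between -0.065 and -0.011 m and y of gauge_tip in the frame of fixed_edge above 0 m and y of gauge_tip in the frame of moving_edge below 0 m and x of gauge_tip in the frame of fixed_edge between -0.015 and 0.015 m and angle between gauge's own z axis and vertical below 0.12 rad and contact force between the fingers and gauge above 2 N and contact force between gauge and rack below 0.1 N and linear speed of gauge below 0.01 m/s); the arm keeps its last pose, push and grip.
It fails at once if the blade is forced: a plate is pressed with more than 30 N (contact force between gauge and plate_fixed above 30 N or contact force between gauge and plate_moving above 30 N).
It fails at once if a bystander is displaced by more than 20 mm (distance of any of transformer, battery, tape_roll from where it was at the start of the episode above 0.02 m).
It also fails if it takes over 48 s, if anything falls off the work surface, if the arm or the gripper's body presses on something with over 40 N, if the wrist force passes 120 N, or if a joint passes its speed limit or range.

ROBOT

A 6-joint arm with a two-finger parallel gripper is mounted at the origin on a cart in front of the work surface, level with it; the furniture and walls round the work are solid. World frame = base frame: x ahead of the robot, y to its left, z up, the work surface at z = 0. Lengths are in mm, angles in degrees, forces in N, time in s.
With the tool pointing down it reaches from about 325 to 775 mm from the base axis. Payload 9.3 kg.
Tool frame: the origin (TCP) lies at the very end of the fingers, on their centre line; the grasp point (between the pads) lies 19 mm behind it; z points along the fingers, y is the line along which they close (so a half turn about z gives the same grasp; the last joint's range is limited). The gripper opens to 85 mm and grips with 20 to 120 N. Pads are 22 mm wide; open, the fingers measure 114 mm over their backs; the gripper's body (76 mm by 85 mm) begins 54 mm behind the grasp point. The pads swing forward as they close: fully open they stand 13 mm farther back than shut.
Start: joints at [-74.92, 14.817, 1.232, 76.415, 0, 81.257], TCP at [222.15, -503.136, 231.279] pointing down, gripper open.
Joint ranges: [-174.27, 174.27], [-52.1, 104.24], [-59.71, 78.15], [-110.17, 111.67], [-87.03, 83.33], [-180, 180]. Speed limits (degrees/s): [127.2, 127.2, 159.86, 180, 180, 180].

INTERFACE

Orientations are given as a 3x3 rotation matrix whose columns are the frame's x, y, z axes.
In Python, from rig import arm gives the robot as it stands. The module is installed in compiled form; this text tells all that it offers.
- The arm moves only by the shell command python3 -m crank 'ROWS' [OPENING] [FORCE]. ROWS is JSON, a list of rows, each a list of 4 numbers: the shift along the tool's x, y, z scaled (see below), then the turn about the tool's z scaled (see below). A call has 1 to 12 rows; each row shifts and turns the commanded pose from where the row before left it, along the tool's axes as they then stand; what a row does not reach is not made up. The controller multiplies each number of a shift by 0.04 m and each number of a turn by 0.12 rad. A row lasts 1/12 s, in which the tool goes at most 41.7 mm and 7.16 degrees, less where a joint would pass 70% of its speed; a pose out of reach is approached as far as the arm can. A call with a number of a shift or a turn outside -1 to 1 is refused whole. A call with a gripper value outside its range is refused whole. OPENING is the opening, from 0 (shut) to 1 (fully open), set as the call begins (- or left out, the last holds). The fingers move at their own pace and stop on an object; FORCE is the grip in N (left out, the last holds). Time passes only in rows, so rows that do not move let the fingers close. It gives the time, the measured TCP pose, the force, the opening and the grip force at its end, in the units of the state.
- arm.get_obs(): the state, without advancing time (a new reading comes with each control period).
- arm.capture(name): name is "side" or "top" or "wrist"; returns the picture (384x512x3 uint8, blue, green, red); there is no depth.
- arm.get_calibration(name): a dict with "camera_matrix" (3x3 intrinsics, pixels), "rvec" (rotation vector, rad) and "tvec" (3), from world to camera coordinates, as OpenCV has them; the wrist camera has in their place "hand_eye" (4x4, takes a point from camera to tool coordinates, whose origin is the TCP and whose axes are the flange's). Camera axes: x right, y down, z forward; pixel columns grow to the right and rows downward; lengths in mm; the calibration is good to about 2 mm. The wrist camera is an equidistant fisheye: a pixel r from the principal point sees the ray r / f radians off the axis. A picture is of the moment at which its call begins: read the wrist's pose just before it. get_calibration takes no time and is no camera call.
- arm.close_job(): hands the job in; it is judged then, once.
The state is a dict: "time": time; "joint_pos": joint angles; "dq": joint speeds; "joint_efforts": joint torques, N m; "tool_pos": TCP position; "tool_rot": TCP orientation; "ft_force": force on the tool from outside, world axes, zero at the start; "ft_torque": the same for the moment, N m; "width": opening from 0.0 (shut) to 1.0 (fully open); "grip_force": force on a finger pad.
Only numpy, scipy, OpenCV 4.12 (cv2) and the standard library are available. Lean on these libraries where they do the work, as an engineer would, in place of code of your own. Each camera call takes 0.05 s, during which the arm holds its last target. There are 200 camera calls.

## Working session

There is one attempt and no reset: what is moved stays moved. The work goes in short steps, Python scripts to look and compute and a shell command to move; the robot and the scene stay as the last step left them, time stands still between calls to the robot, and variables do not carry over. Pictures are saved under pics/ and viewed, at most 10 in all, crops included, and the job is handed in when it is done.

```bash
mkdir -p pics; python3 - <<'E'
from rig import arm
import cv2,numpy as np
o=arm.get_obs();print(o)
for n in("side","top","wrist"):
    c=arm.get_calibration(n);print(n,{k:np.round(v,4).tolist() for k,v in c.items() if hasattr(v,'__len__') and not isinstance(v,str)})
    cv2.imwrite(f"pics/{n}0.png",arm.capture(n))
E
```

```text
{'time': 0.0, 'joint_pos': array([-7.49189586e+01,  1.48523778e+01,  1.18957029e+00,  7.64150459e+01,
       -5.76406507e-04,  8.12576873e+01]), 'dq': array([ 0.02235794,  0.11004854, -0.01837338, -0.07641053,  0.00732382,
       -0.09091632]), 'joint_efforts': array([ 2.44836177e-03, -5.55646205e+01,  3.44525814e+01,  1.38480068e-02,
       -1.00056275e-04,  2.50828623e-05]), 'tool_pos': array([ 222.08447949, -502.86745302,  230.64954629]), 'tool_rot': array([[ 9.14795137e-01,  4.03917969e-01, -3.63252328e-04],
       [ 4.03918084e-01, -9.14794221e-01,  1.30938080e-03],
       [ 1.96581303e-04, -1.34453937e-03, -9.99999077e-01]]), 'ft_force': array([0.36046633, 0.90722385, 0.41546846]), 'ft_torque': array([-0.00097588,  0.0075509 , -0.02352379]), 'grip_force': 0.0, 'width': 1.0026804356800443}
side {'camera_matrix': [[482.3518, 0.0, 265.2728], [0.0, 482.3518, 190.2105], [0.0, 0.0, 1.0]], 'rvec': [1.9411, -0.0752, 0.0591], 'tvec': [-553.9711, 123.781, 911.9207]}
top {'camera_matrix': [[495.2607, 0.0, 251.876], [0.0, 495.2607, 196.9803], [0.0, 0.0, 1.0]], 'rvec': [2.1747, -2.1139, 0.2225], 'tvec': [6.0938, 574.6422, 1106.2054]}
wrist {'camera_matrix': [[297.3186, 0.0, 258.0212], [0.0, 297.3186, 191.1665], [0.0, 0.0, 1.0]], 'hand_eye': [[-0.0007, -0.9635, -0.2677, 69.0321], [1.0, -0.0009, 0.0006, 0.225], [-0.0008, -0.2677, 0.9635, -142.5889], [0.0, 0.0, 0.0, 1.0]]}
```

View pics/side0.png

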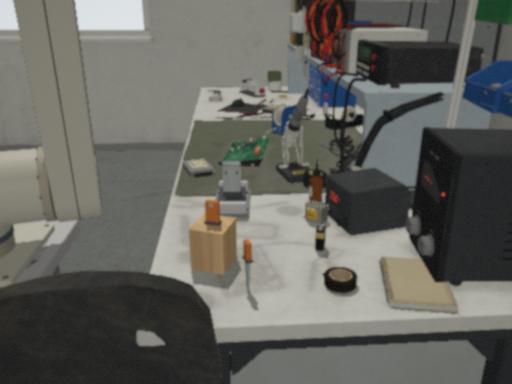

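View pics/top0.png

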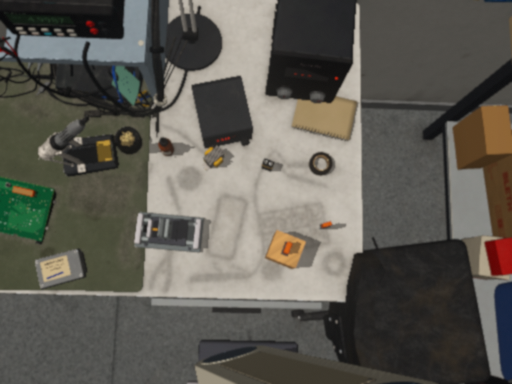

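Two orange-handled items show up. One is in the rack (side (213,210), top (288,249)). The other is a small one lying on the bench (side (248,250), top (328,225)). The one in the rack is larger and has a collar, so it fits. I'll confirm this in an enlarged crop.

```bash
cat > h.py <<'E'
import numpy as np,cv2
from rig import arm
def cal(n):
    c=arm.get_calibration(n);R=cv2.Rodrigues(np.array(c["rvec"],float))[0];return np.array(c["camera_matrix"]),R,np.array(c["tvec"],float).ravel()
def ray(n,uv):
    K,R,t=cal(n);d=R.T@np.linalg.solve(K,[uv[0],uv[1],1]);return -R.T@t,d
def atz(n,uv,z):
    c,d=ray(n,uv);return c+d*(z-c[2])/d[2]
def proj(n,p):
    K,R,t=cal(n);q=K@(R@np.array(p,float)+t);return q[:2]/q[2]
E
python3 - <<'E'
from h import *
a=cv2.imread("pics/top0.png");s=cv2.imread("pics/side0.png")
z=lambda i,x,y,w,h,k:cv2.resize(i[y:y+h,x:x+w],None,fx=k,fy=k,interpolation=cv2.INTER_CUBIC)
A=z(a,130,205,80,50,5);B=z(a,260,210,80,60,5);C=z(s,175,150,100,160,3.75)
A=cv2.copyMakeBorder(A,0,0,0,0,cv2.BORDER_CONSTANT)
L=np.vstack([A,B]);C=cv2.copyMakeBorder(C,0,max(0,L.shape[0]-C.shape[0]),0,0,cv2.BORDER_CONSTANT)[:L.shape[0]]
L=cv2.copyMakeBorder(L,0,max(0,C.shape[0]-L.shape[0]),0,0,cv2.BORDER_CONSTANT)
cv2.imwrite("pics/c1.png",np.hstack([L,C]));print(np.hstack([L,C]).shape)
for n,uv,h in(("top",(288,249),120),("top",(328,225),10),("top",(172,231),105),("top",(216,157),40),("top",(271,165),47),("top",(321,163),19)):print(uv,atz(n,uv,h).round())
E
```

```text
(550, 775, 3)
(288, 249) [450. -56. 120.]
(328, 225) [ 519. -164.   10.]
(172, 231) [484. 197. 105.]
(216, 157) [670. 110.  40.]
(271, 165) [653. -21.  47.]
(321, 163) [ 669. -145.   19.]
```

View pics/c1.png

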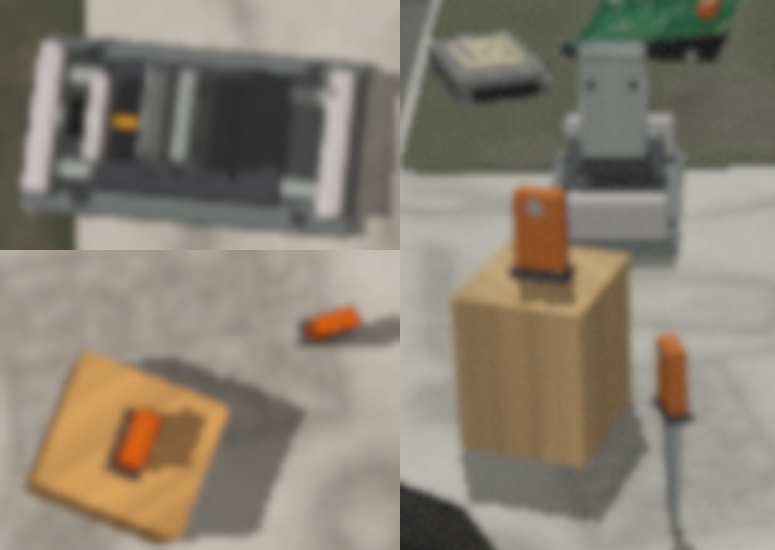

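Confirmed in the crop. The racked gauge is the bigger one and has a dark collar sitting on the wooden block. The decoy's handle is narrower. The gap in the fixture is at about top (163,228). I'll lift first, then travel to a view pose over the rack.

```bash
python3 -m crank '[[0,0,-0.85,0],[0,0,-0.85,0],[0,0,-0.85,0],[0.4,-0.3,0,0],[0.7,-0.57,0,0],[0.7,-0.57,0,0],[0.7,-0.57,0,0],[0.7,-0.57,0,0],[0.7,-0.57,0,0],[0.7,-0.57,0,0],[0.7,-0.57,0,0],[0.7,-0.57,0,0]]' 1
python3 -m crank '[[0.7,-0.57,0,0],[0.7,-0.57,0,0],[0.7,-0.57,0,0],[0,0,0,-1],[0,0,0,-1],[0,0,0,-1],[0,0,0,-1],[0,0,0,-1],[0,0,0,-1],[0,0,0,-1],[0,0,0,-1],[0,0,0,-1]]'
python3 -m crank '[[0,0,0.4,-1],[0,0,0.4,-1],[0,0,0.4,-1],[0,0,0.4,-1],[0,0,0.4,-1],[0,0,0.4,-1],[0,0,0,-1],[0,0,0,-1],[0,0,0,-1],[0,0,0,-1],[0,0,0,0],[0,0,0,0]]'
python3 - <<'E'
from h import *
o=arm.get_obs();print(o["time"],o["tool_pos"],o["tool_rot"].round(3).tolist(),o["joint_pos"].round(1))
np.savez("w1.npz",p=o["tool_pos"],R=o["tool_rot"])
im=arm.capture("wrist");cv2.imwrite("pics/w1.png",im)
print("side cam",ray("side",(0,0))[0],"top cam",ray("top",(0,0))[0])
E
```

```text
time: 1.15
tool_pos: [363.4, -226.6, 333.2]
tool_rot: [[0.915, 0.404, 0.0], [0.404, -0.915, 0.0], [0.0, 0.0, -1.0]]
ft_force: [0.6, -0.4, -0.3]
width: 0.997
grip_force: 0.0
time: 2.15
tool_pos: [412.3, -131.8, 333.1]
tool_rot: [[0.069, 0.998, -0.0], [0.998, -0.069, 0.0], [0.0, -0.0, -1.0]]
ft_force: [0.0, 0.1, 0.5]
width: 1.0
grip_force: 0.0
time: 3.15
tool_pos: [412.3, -131.8, 237.2]
tool_rot: [[-0.901, 0.435, -0.0], [0.435, 0.901, 0.0], [0.0, -0.0, -1.0]]
ft_force: [0.2, -0.6, -0.2]
width: 1.002
grip_force: 0.0
3.15 [ 412.32363929 -131.82510422  237.17981249] [[-0.901, 0.435, -0.0], [0.435, 0.901, 0.0], [0.0, -0.0, -1.0]] [-28.9   3.2 -12.2  74.6  -0.   -3.1]
side cam [ 484.49604    -846.91438379  449.22685782] top cam [ 372.78376982   56.6604901  1188.17638145]
```

View pics/w1.png

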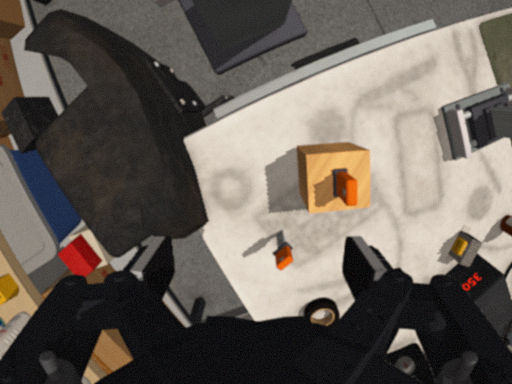

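The wrist view shows the rack's top at about (335,178), with the orange handle at (346,187) and the decoy at (284,257). I'll centre over the gauge and descend for a precise view.

```bash
python3 -m crank '[[0,0.5,0.2,0],[0,0.6,0.2,0],[0,0.6,0.2,0],[0,0.42,0.2,0],[0,0,0.2,0],[0,0,0,0],[0,0,0,0],[0,0,0,0]]'
python3 - <<'E'
from h import *
o=arm.get_obs();print(o["time"],o["tool_pos"])
np.savez("w2.npz",p=o["tool_pos"],R=o["tool_rot"])
im=arm.capture("wrist");cv2.imwrite("pics/w2.png",im)
c=im[90:290,150:400];cv2.imwrite("pics/w2c.png",cv2.resize(c,None,fx=3,fy=3,interpolation=cv2.INTER_CUBIC))
E
```

```text
time: 3.87
tool_pos: [448.9, -56.0, 197.6]
tool_rot: [[-0.902, 0.433, 0.0], [0.433, 0.902, -0.0], [-0.0, -0.0, -1.0]]
ft_force: [0.9, -0.5, -0.2]
width: 1.0
grip_force: 0.0
3.8667 [448.87193761 -55.95598125 197.64997247]
```

View pics/w2c.png

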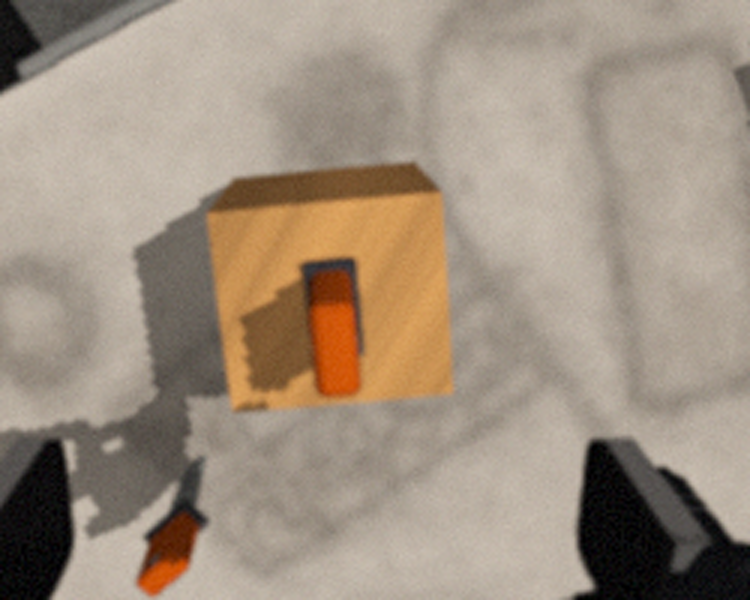

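The crop shows the rack's top with corners at (209,212), (443,192), (452,393) and (232,411). The bright handle top runs (312,308), (354,304), (360,391), (318,396). I'll turn these into positions now.

```bash
cat >> h.py <<'E'
def wray(f,uv):
    d=np.load(f);c=arm.get_calibration("wrist");K=np.array(c["camera_matrix"]);H=np.array(c["hand_eye"])
    v=np.array([(uv[0]-K[0,2])/K[0,0],(uv[1]-K[1,2])/K[1,1]]);r=np.hypot(*v)
    q=np.array([*(v/r*np.sin(r)),np.cos(r)])
    return d["p"]+d["R"]@H[:3,3],d["R"]@H[:3,:3]@q
def watz(f,uv,z):
    c,q=wray(f,uv);return (c+q*(z-c[2])/q[2])[:2]
E
python3 - <<'E'
from h import *
f="w2.npz";cr=lambda L:[(150+x/3,90+y/3) for x,y in L]
def rep(L,z):
    P=np.array([watz(f,u,z) for u in cr(L)]);e=np.roll(P,-1,0)-P
    print(P.mean(0).round(1),np.linalg.norm(e,axis=1).round(1),(np.degrees(np.arctan2(e[:,1],e[:,0]))%90).round(1))
rep([(209,212),(443,192),(452,393),(232,411)],80)
rep([(312,308),(354,304),(360,391),(318,396)],125)
print(atz("top",(288,249),125))
R=np.load(f)["R"];print(np.degrees(np.arctan2(R[1,0],R[0,0])))
E
```

```text
[456.1 -55.4] [69.7 63.8 69.7 63.8] [69.3 68.9 69.3 68.9]
[455.5 -55.1] [10.6 23.5 11.  23.8] [70.  68.7 71.6 67.8]
[450.05722421 -55.79038954 125.        ]
154.35971271714092
```

The sizes match (69.7 x 63.8 mm). The gauge is at (455.8,-55.2) with its x axis at 159°. Now I align and descend.

```bash
python3 -m crank '[[0,0,0,-0.69],[-0.15,0.08,0,0],[0,0,0.6,0],[0,0,0.6,0],[0,0,0.5,0],[0,0,0.4,0],[0,0,0.3,0],[0,0,0.21,0],[0,0,0,0],[0,0,0,0]]' 0.5
python3 -m crank '[[0,0,0,0],[0,0,0,0],[0,0,0,0],[0,0,0,0],[0,0,0,0],[0,0,0,0],[0,0,0,0],[0,0,0,0],[0,0,0,0],[0,0,0,0]]' 0 60
```

```text
time: 4.75
tool_pos: [456.0, -54.8, 93.1]
tool_rot: [[-0.934, 0.357, -0.0], [0.357, 0.934, 0.0], [0.0, 0.0, -1.0]]
ft_force: [0.7, 0.9, 0.4]
width: 0.499
grip_force: 0.0
time: 5.58
tool_pos: [456.1, -55.0, 93.7]
tool_rot: [[-0.935, 0.355, 0.001], [0.355, 0.935, -0.001], [-0.002, -0.001, -1.0]]
ft_force: [-1.6, -2.7, 5.6]
width: 0.128
grip_force: 58.8
```

```bash
python3 -m crank '[[0,0,-0.3,0],[0,0,-0.5,0],[0,0,-0.6,0],[0,0,-0.6,0],[0,0,-0.6,0],[0,0,-0.5,0],[0,0,-0.2,0],[0,0,0,0],[0,0,0,0],[0,0,0,0]]'
python3 - <<'E'
from h import *
print(atz("top",(163.6,228),103))
E
```

```text
time: 6.42
tool_pos: [455.2, -54.3, 223.5]
tool_rot: [[-0.935, 0.355, -0.002], [0.355, 0.935, 0.001], [0.002, -0.0, -1.0]]
ft_force: [0.8, -0.7, -1.8]
width: 0.133
grip_force: 58.7
[489.89396926 215.4358245  103.        ]
```

```bash
python3 -m crank '[[0.02,0.4,0,0],[0.02,0.7,0,0],[0.02,0.8,0,0],[0.02,0.8,0,0],[0.02,0.8,0,0],[0.02,0.8,0,0],[0.02,0.8,0,0],[0.02,0.8,0,0],[0.02,0.7,0,0],[0.02,0.47,0,0]]'
python3 -m crank '[[0,0,0,-0.8],[0,0,0,-0.8],[0,0,0,-0.8],[0,0,0,0],[0,0,0,0],[0,0,0,0]]'
python3 - <<'E'
from h import *
o=arm.get_obs();print(o["time"],o["tool_pos"])
np.savez("w3.npz",p=o["tool_pos"],R=o["tool_rot"])
im=arm.capture("wrist");cv2.imwrite("pics/w3.png",im)
for y in np.arange(180,250,5):
  pass
d=np.load("w3.npz")
c=im[90:290,130:390];cv2.imwrite("pics/w3c.png",cv2.resize(c,None,fx=3,fy=3,interpolation=cv2.INTER_CUBIC))
E
```

```text
time: 7.25
tool_pos: [548.7, 215.1, 222.8]
tool_rot: [[-0.935, 0.354, -0.003], [0.354, 0.935, -0.0], [0.002, -0.001, -1.0]]
ft_force: [-0.5, -0.7, -0.1]
width: 0.132
grip_force: 58.8
time: 7.75
tool_pos: [548.4, 212.6, 224.1]
tool_rot: [[-0.997, 0.078, -0.001], [0.078, 0.997, -0.0], [0.001, -0.0, -1.0]]
ft_force: [0.2, 0.8, -1.2]
width: 0.13
grip_force: 58.7
7.75 [548.42357378 212.59880003 224.05912777]
```

View pics/w3c.png

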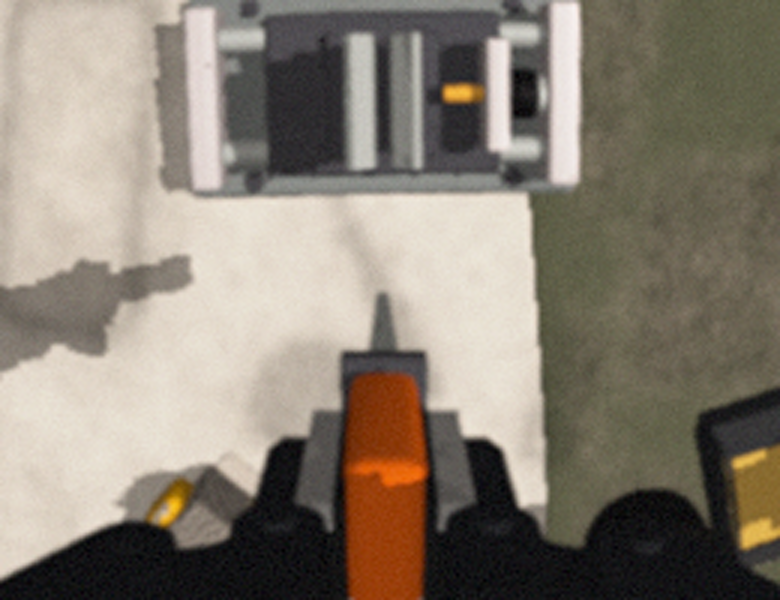

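The view shows the fixture from above. The left plate spans x 345-376, the right plate x 392-424, both over rows 33-168, and the gap is between them. The blade tip is at (382,293). Next: positions and an edge profile.

```bash
python3 - <<'E'
from h import *
f="w3.npz";im=cv2.imread("pics/w3.png");g=cv2.cvtColor(im,cv2.COLOR_BGR2GRAY)
for r0,r1 in((104,116),(118,128),(130,142)):print(r0,list(zip(range(242,274),g[r0:r1,242:274].mean(0).astype(int))))
cr=lambda x,y:(130+x/3,90+y/3)
for n,a,z in(("LT",(376,34),100),("LB",(376,167),100),("RT",(392,34),100),("RB",(392,167),100),("LTo",(345,34),106),("LBo",(346,168),106),("RTo",(421,33),106),("RBo",(424,167),106),("base1",(183,190),0),("base2",(580,187),0),("tip",(382,293),141)):
    print(n,watz(f,cr(*a),z).round(1))
E
```

```text
104 [(242, np.int64(47)), (243, np.int64(54)), (244, np.int64(77)), (245, np.int64(106)), (246, np.int64(146)), (247, np.int64(180)), (248, np.int64(192)), (249, np.int64(194)), (250, np.int64(194)), (251, np.int64(195)), (252, np.int64(195)), (253, np.int64(182)), (254, np.int64(144)), (255, np.int64(84)), (256, np.int64(48)), (257, np.int64(46)), (258, np.int64(46)), (259, np.int64(65)), (260, np.int64(96)), (261, np.int64(120)), (262, np.int64(127)), (263, np.int64(126)), (264, np.int64(121)), (265, np.int64(113)), (266, np.int64(117)), (267, np.int64(150)), (268, np.int64(181)), (269, np.int64(178)), (270, np.int64(133)), (271, np.int64(90)), (272, np.int64(78)), (273, np.int64(82))]
118 [(242, np.int64(43)), (243, np.int64(48)), (244, np.int64(75)), (245, np.int64(110)), (246, np.int64(139)), (247, np.int64(172)), (248, np.int64(189)), (249, np.int64(195)), (250, np.int64(195)), (251, np.int64(197)), (252, np.int64(196)), (253, np.int64(189)), (254, np.int64(155)), (255, np.int64(92)), (256, np.int64(48)), (257, np.int64(38)), (258, np.int64(44)), (259, np.int64(57)), (260, np.i
[... 489 characters left out ...]
7)), (251, np.int64(195)), (252, np.int64(197)), (253, np.int64(191)), (254, np.int64(161)), (255, np.int64(105)), (256, np.int64(59)), (257, np.int64(45)), (258, np.int64(46)), (259, np.int64(57)), (260, np.int64(85)), (261, np.int64(112)), (262, np.int64(125)), (263, np.int64(127)), (264, np.int64(126)), (265, np.int64(125)), (266, np.int64(127)), (267, np.int64(146)), (268, np.int64(173)), (269, np.int64(179)), (270, np.int64(148)), (271, np.int64(98)), (272, np.int64(76)), (273, np.int64(76))]
LT [473.6 216.3]
LB [513.4 213.1]
RT [473.9 221. ]
RB [513.8 217.9]
LTo [473.  207.4]
LBo [512.2 204.4]
RTo [474.4 229.2]
RBo [513.7 227.2]
base1 [527.7 129.3]
base2 [539.6 296.1]
tip [541.6 212.7]
```

Measurements: plate width is 40 mm (as given), gap about 4.7 mm centred at (493.7,217.1), and yaw matches the tool. The tip is measured on the tool axis, allowing for half the blade width. Contact is expected with the TCP at z of about 159. I'll move over and down to just above the edge.

```bash
python3 -m crank '[[0.3,0,0,0],[0.45,0,0,0],[0.4,0,0,0],[0.22,0,0,0],[0,0,0.3,0],[0,0,0.4,0],[0,0,0.1,0],[0,0,0,0],[0,0,0,0],[0,0,0,0],[0,0,0,0]]'
python3 - <<'E'
from h import *
o=arm.get_obs();print(o["tool_pos"],o["ft_force"],np.degrees(np.arctan2(o["tool_rot"][1,0],o["tool_rot"][0,0])))
np.savez("w4.npz",p=o["tool_pos"],R=o["tool_rot"])
im=arm.capture("wrist");cv2.imwrite("pics/w4.png",im);s=arm.capture("side")
a=cv2.resize(im[90:250,190:330],None,fx=3,fy=3,interpolation=cv2.INTER_CUBIC);b=cv2.resize(s[120:220,190:280],None,fx=4,fy=4.8,interpolation=cv2.INTER_CUBIC)
cv2.imwrite("pics/w4c.png",np.hstack([a,b]))
E
```

```text
time: 8.72
tool_pos: [494.5, 216.9, 193.6]
tool_rot: [[-0.997, 0.075, 0.001], [0.075, 0.997, 0.0], [-0.001, 0.0, -1.0]]
ft_force: [-0.5, -0.1, -1.5]
width: 0.13
grip_force: 58.7
[494.48353512 216.87444288 193.55985997] [-0.49240292 -0.13287573 -1.53097673] 175.68246107506755
```

View pics/w4c.png

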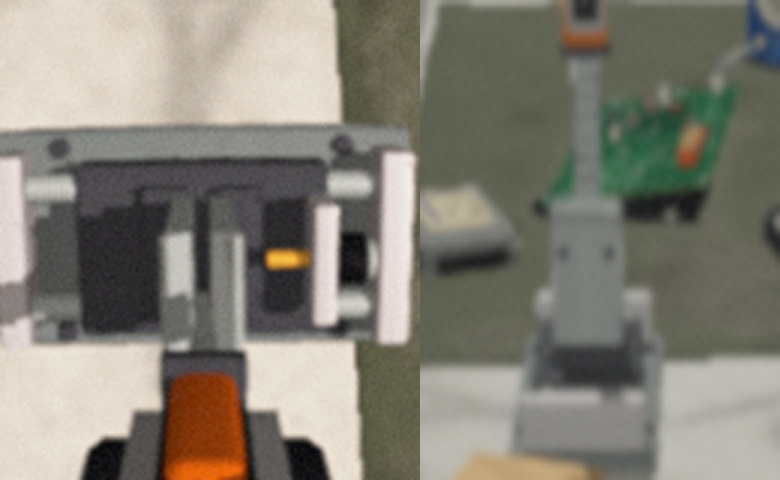

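The blade is aligned between the lips in both views. It hangs over the gap at (203,280) in the wrist half, and in line with the plate in the side half. I'll lower it gently, watching the force.

```bash
python3 -m crank '[[0,0,0.1,0],[0,0,0.1,0],[0,0,0.1,0],[0,0,0.1,0],[0,0,0.1,0],[0,0,0,0],[0,0,0,0],[0,0,0,0]]'
```

```text
time: 9.48
tool_pos: [494.1, 216.9, 172.9]
tool_rot: [[-0.997, 0.075, 0.0], [0.075, 0.997, 0.0], [-0.0, 0.0, -1.0]]
ft_force: [-0.6, -0.7, -0.0]
width: 0.13
grip_force: 58.7
```

```bash
python3 -m crank '[[0,0,0.05,0],[0,0,0.05,0],[0,0,0,0],[0,0,0,0],[0,0,0,0],[0,0,0,0]]'
```

```text
time: 9.98
tool_pos: [494.0, 216.8, 168.9]
tool_rot: [[-0.997, 0.075, 0.0], [0.075, 0.997, -0.0], [-0.0, -0.0, -1.0]]
ft_force: [-0.5, -0.2, -0.6]
width: 0.132
grip_force: 58.7
```

```bash
python3 -m crank '[[0,0,0.025,0],[0,0,0.025,0],[0,0,0.025,0],[0,0,0,0],[0,0,0,0],[0,0,0,0]]'
```

```text
time: 10.48
tool_pos: [494.0, 216.8, 165.9]
tool_rot: [[-0.997, 0.075, 0.0], [0.075, 0.997, -0.0], [-0.0, -0.0, -1.0]]
ft_force: [0.5, 0.3, -0.9]
width: 0.133
grip_force: 58.7
```

```bash
python3 -m crank '[[0,0,0.025,0],[0,0,0.025,0],[0,0,0,0],[0,0,0,0],[0,0,0,0]]'
```

```text
time: 10.9
tool_pos: [494.0, 216.8, 163.9]
tool_rot: [[-0.997, 0.075, -0.0], [0.075, 0.997, -0.0], [0.0, -0.0, -1.0]]
ft_force: [-0.3, 1.1, -1.9]
width: 0.132
grip_force: 58.7
```

```bash
python3 -m crank '[[0,0,0.025,0],[0,0,0.025,0],[0,0,0,0],[0,0,0,0],[0,0,0,0]]'
```

```text
time: 11.32
tool_pos: [494.0, 216.8, 161.9]
tool_rot: [[-0.997, 0.075, -0.0], [0.075, 0.997, -0.0], [-0.0, -0.0, -1.0]]
ft_force: [0.3, 0.2, -1.0]
width: 0.131
grip_force: 58.7
```

```bash
python3 -m crank '[[0,0,0.025,0],[0,0,0,0],[0,0,0,0],[0,0,0,0]]'
```

```text
time: 11.65
tool_pos: [494.0, 216.8, 160.9]
tool_rot: [[-0.997, 0.075, 0.0], [0.075, 0.997, -0.0], [-0.0, -0.0, -1.0]]
ft_force: [0.7, 0.1, -0.7]
width: 0.133
grip_force: 58.7
```

```bash
python3 -m crank '[[0,0,0.025,0],[0,0,0,0],[0,0,0,0],[0,0,0,0]]'
```

```text
time: 11.98
tool_pos: [494.0, 216.8, 159.8]
tool_rot: [[-0.997, 0.075, -0.0], [0.075, 0.997, -0.0], [0.0, -0.0, -1.0]]
ft_force: [0.2, -0.1, -1.6]
width: 0.133
grip_force: 58.7
```

```bash
python3 -m crank '[[0,0,0.025,0],[0,0,0,0],[0,0,0,0],[0,0,0,0]]'
```

```text
time: 12.32
tool_pos: [494.0, 216.8, 158.9]
tool_rot: [[-0.997, 0.075, -0.0], [0.075, 0.997, -0.0], [0.0, -0.0, -1.0]]
ft_force: [0.1, 0.3, -0.9]
width: 0.127
grip_force: 58.7
```

```bash
python3 -m crank '[[0,0,0.025,0],[0,0,0,0],[0,0,0,0],[0,0,0,0]]' | grep -E "pos|force"
```

```text
tool_pos: [494.0, 216.8, 157.9]
ft_force: [0.3, -1.2, -1.4]
grip_force: 58.7
```

```bash
python3 -m crank '[[0,0,0.025,0],[0,0,0,0],[0,0,0,0],[0,0,0,0]]' | grep -E "pos|force"
```

```text
tool_pos: [494.0, 216.8, 156.9]
ft_force: [-0.2, -0.3, -0.5]
grip_force: 58.7
```

```bash
python3 -m crank '[[0,0,0.025,0],[0,0,0,0],[0,0,0,0],[0,0,0,0]]' | grep -E "pos|force"
```

```text
tool_pos: [494.0, 216.8, 155.9]
ft_force: [0.5, 0.4, -0.4]
grip_force: 58.7
```

```bash
python3 -m crank '[[0,0,0.025,0],[0,0,0,0],[0,0,0,0],[0,0,0,0]]' | grep -E "pos|force"
```

```text
tool_pos: [494.0, 216.8, 154.9]
ft_force: [0.5, -0.2, -0.1]
grip_force: 58.7
```

```bash
python3 -m crank '[[0,0,0.025,0],[0,0,0,0],[0,0,0,0],[0,0,0,0]]' | grep -E "pos|force"
```

```text
tool_pos: [494.0, 216.8, 153.9]
ft_force: [0.2, 0.3, -1.3]
grip_force: 58.7
```

```bash
python3 -m crank '[[0,0,0.025,0],[0,0,0,0],[0,0,0,0],[0,0,0,0]]' | grep -E "pos|ft_force"
```

```text
tool_pos: [494.0, 216.8, 152.9]
ft_force: [0.0, -0.0, -1.1]
```

```bash
python3 -m crank '[[0,0,0.025,0],[0,0,0,0],[0,0,0,0],[0,0,0,0]]' | grep -E "pos|ft_force"
```

```text
tool_pos: [494.0, 216.8, 151.8]
ft_force: [-0.2, -0.3, -0.5]
```

```bash
python3 -m crank '[[0,0,0.025,0],[0,0,0,0],[0,0,0,0],[0,0,0,0]]' | grep -E "pos|ft_force"
```

```text
tool_pos: [493.9, 216.8, 150.8]
ft_force: [-0.7, 0.3, -1.5]
```

No contact yet, so I'll check that the blade really is in the gap.

```bash
python3 - <<'E'
from h import *
im=arm.capture("wrist");s=arm.capture("side")
a=cv2.resize(im[90:250,190:330],None,fx=3,fy=3,interpolation=cv2.INTER_CUBIC);b=cv2.resize(s[120:220,190:280],None,fx=4,fy=4.8,interpolation=cv2.INTER_CUBIC)
cv2.imwrite("pics/w5c.png",np.hstack([a,b]))
E
```

```text
(no output)
```

View pics/w5c.png

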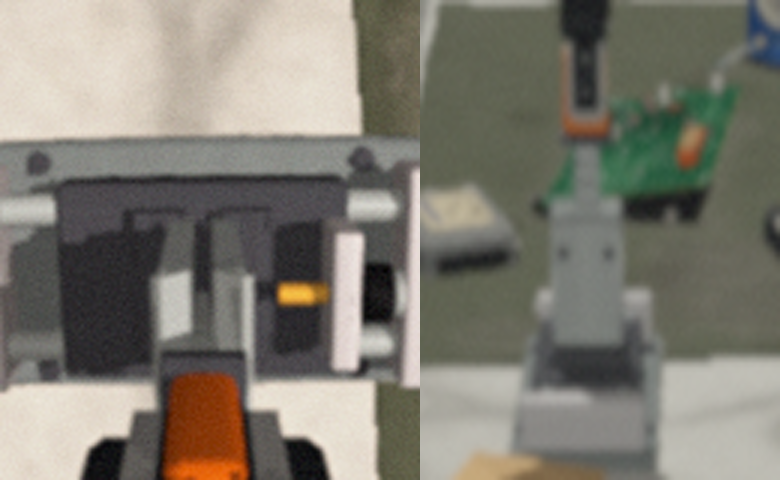

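The blade is in the gap: it sits between the plates at (203,330) in the wrist half and goes down behind the plate's lip in the side half. I'll carry on in small steps.

```bash
python3 -m crank '[[0,0,0.025,0],[0,0,0,0],[0,0,0,0],[0,0,0,0]]' | grep -E "pos|ft_force"
```

```text
tool_pos: [494.0, 216.8, 149.8]
ft_force: [0.4, 0.4, -1.2]
```

```bash
python3 -m crank '[[0,0,0.025,0],[0,0,0,0],[0,0,0,0],[0,0,0,0]]' | grep -E "pos|ft_force"
```

```text
tool_pos: [494.0, 216.8, 148.8]
ft_force: [0.1, -0.4, -0.8]
```

```bash
python3 -m crank '[[0,0,0.025,0],[0,0,0,0],[0,0,0,0],[0,0,0,0]]' | grep -E "pos|ft_force"
```

```text
tool_pos: [494.0, 216.8, 147.9]
ft_force: [0.9, -0.0, -0.4]
```

```bash
python3 -m crank '[[0,0,0.025,0],[0,0,0,0],[0,0,0,0],[0,0,0,0]]' | grep -E "pos|ft_force"
```

```text
tool_pos: [494.1, 216.8, 146.9]
ft_force: [0.4, 0.6, 1.3]
```

```bash
python3 -m crank '[[0,0,0.025,0],[0,0,0,0],[0,0,0,0],[0,0,0,0]]' | grep -E "pos|ft_force"
```

```text
tool_pos: [494.1, 216.8, 146.0]
ft_force: [-0.6, -0.9, 2.1]
```

```bash
python3 -m crank '[[0,0,0.025,0],[0,0,0,0],[0,0,0,0],[0,0,0,0]]' | grep -E "pos|ft_force"
```

```text
tool_pos: [494.1, 216.8, 145.0]
ft_force: [0.8, -0.6, 4.5]
```

Contact was felt at about z 147, and the push is rising by about 2 N/mm. I'll average the force to see where the push stands.

```bash
python3 -m crank '[[0,0,0.015,0],[0,0,0,0],[0,0,0,0],[0,0,0,0]]' | grep -E "pos|ft_force"; python3 - <<'E'
from h import *
F=[]
for i in range(16):
    arm.capture("top");o=arm.get_obs();F.append(o["ft_force"])
print(np.mean(F,0),np.std(F,0)[2],o["tool_pos"],o["tool_rot"][:,2],o["grip_force"],o["time"])
E
```

```text
tool_pos: [494.1, 216.9, 144.5]
ft_force: [0.6, 0.8, 5.0]
[0.45558338 0.13549828 5.08249574] 0.4606030028199816 [494.11493791 216.85479948 144.44431847] [ 3.32393708e-04  8.61166305e-05 -9.99999941e-01] 59.584572315216064 18.2167
```

The push is steady at about 6 N, within the snug range. The blade is vertical, about 38 mm below the edge, and the grip holds at 59 N. I'm handing it in.

```bash
python3 -c "
from rig import arm
print(arm.close_job())"
```

```text
the job is handed in; nothing more can be done
None
```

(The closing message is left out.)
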